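Clear a riser block and hold it against the fence

ROBOT

A 6-joint arm with a two-finger parallel gripper is mounted at the origin on a cart in front of the work surface, level with it; the furniture and walls round the work are solid. World frame = base frame: x ahead of the robot, y to its left, z up, the work surface at z = 0. Lengths are in mm, angles in rad, forces in N, time in s.
With the tool pointing down it reaches from about 325 to 925 mm from the base axis. Payload 3.1 kg.
Tool frame: the origin (TCP) lies on the mounting face of the last link; the fingertips stand 173 mm ahead of it and the grasp point (between the pads) lies 155 mm ahead of it; z points along the fingers, y is the line along which they close (so a half turn about z gives the same grasp; the last joint's range is limited). The gripper opens to 85 mm and grips with 20 to 120 N. Pads are 22 mm wide; open, the fingers measure 114 mm over their backs; the gripper's body (76 mm by 85 mm) begins 54 mm behind the grasp point. The pads swing forward as they close: fully open they stand 13 mm farther back than shut.
Start: joints at [-1.241, 0.217, 1.613, -0, 1.311, -0.112], TCP at [267.252, -564.993, 404.7] pointing down, gripper open.
Joint ranges: [-2.75, 2.75], [-0.78, 2.1], [0.31, 2.55], [-1.13, 4.27], [0.13, 2.63], [-2.58, 2.58]. Speed limits (rad/s): [2.79, 2.79, 3.14, 3.14, 3.14, 3.14].

INTERFACE

Orientations are given as a unit quaternion [x, y, z, w].
In Python, from plant import robot gives the robot as it stands.
- The arm moves only by the tool send_rows, never from a script. Its argument "series" is one flat list of numbers, 4 for each row, row after row: the shift along the world's x, y, z in units of 40 mm (1.0 is 40 mm), then the turn about the world's z in rad. A call has 1 to 10 rows; each row shifts and turns the commanded pose from where the row before left it; what a row does not reach is not made up. A row lasts 1/10 s, in which the tool goes at most 50 mm and 8.59 degrees, less where a joint would pass 70% of its speed; a pose out of reach is approached as far as the arm can. A call is refused whole if a number of a shift passes 1 or a number of a turn 0.15, either way. A call with a gripper value outside its range is refused whole. "fingers" is the finger opening in mm, from 0 to 85.4, set as the call begins (left out, the last holds). The fingers move at their own pace and stop on an object; the grip force is fixed at half the most. Time passes only in rows, so rows that do not move let the fingers close. It gives the time, the measured TCP pose, the force, the opening and the grip force at its end, in the units of the state.
- robot.state(): the state, without advancing time (a new reading comes with each control period).
- robot.read_camera(name): name is "side" or "top"; returns the picture (420x560x3 uint8, red, green, blue); there is no depth.
- robot.get_calibration(name): a dict with "mtx" (3x3 intrinsics, pixels), "D" ([k1, k2, p1, p2, k3] as OpenCV has them; the pictures are not rectified), "extrinsics" (4x4, takes a point from camera to world coordinates). Camera axes: x right, y up, looking along -z (the intrinsics and any distortion apply to the point x, -y, -z); pixel columns grow to the right and rows downward; lengths in mm; the calibration is good to about 2 mm. A picture is of the moment at which its call begins. get_calibration takes no time and is no camera call.
- robot.sign_off(): hands the job in; it is judged then, once.
The state is a dict: "time_s": time; "joint_positions": joint angles; "dq": joint speeds; "joint_efforts": joint torques, N m; "tcp_pos": TCP position; "tcp_rot": TCP orientation; "force": force on the tool from outside, world axes, zero at the start; "wrist_torque": the same for the moment, N m; "gripper_width": finger opening in mm; "grip_force": force on a finger pad.
Only numpy, scipy, OpenCV 4.12 (cv2) and the standard library are available. Lean on these libraries where they do the work, as an engineer would, in place of code of your own. Each camera call takes 0.05 s, during which the arm holds its last target. There are 200 camera calls.

TASK

The grey riser block with a steel canister standing on it is to be marked out. Lift the canister off by its arched handle and stand it upright on the bare worktop close beside the marking board, and let go of it. Then, pushing diagonally forward and down on the block's sloping front, bring its whole back edge square and flush against the fence and end the program while still holding it there, pressed firmly (at least about 10 N each way) against the fence and flat on the board at once; leave the jar, the small carton and the dropper bottle where they are.

Things in the scene. Friction and masses are not known exactly. Their poses are not given: they have to be found in the camera images.
- board: Fixed flat white marking board, 190 mm (its x) by 160 mm (its y), 12 mm thick, lying on the worktop; origin at the centre of its underside; its +x points roughly away from the robot, towards its fence.
- fence: Fixed aluminium bar standing on the board along its far edge: 22 mm thick (x), 160 mm long (y), 40 mm high (two black screw heads rise 9 mm more). Origin at the centre of its underside, 84 mm along the board's +x from the board's centre, 12 mm up; axes parallel to the board's; its face towards the robot is at x = -11 mm.
- block: Loose grey plastic riser block on the board, 0.3 kg, 90 (x) x 110 (y, too wide to grip) x 40 mm high. Origin: centre of its underside. Its -x side faces the robot: upright for the lowest 20 mm (at x -45 mm), then a 45 degree slope from (x -45, z 20) to (x -25, z 40 mm) over the whole width; top flat from x -25 to +45; back upright at x +45 mm. Slides when pushed, friction about 0.5 to 0.7.
- canister: Loose closed steel canister with an arched handle, 0.28 kg, at first standing on the block's top: 64 mm across, lid top 71 mm high. The handle's level bar is 10 mm thick, runs along the canister's y, straight for 36 mm, its centre line over the axis, 104 mm above the underside. Origin at the centre of the underside, z up.
- jar_pins: Bystander: small screw-lid jar, 50 mm across, 52 mm high, left of the board near the front; origin at the centre of its underside.
- label_box: Bystander: small carton, 40 x 63 x 28 mm, lying to the left and beyond the board; origin at the centre of its underside.
- bottle_oil: Bystander: small dropper bottle, 37 mm across, 92 mm high, to the right and beyond the board; origin at the centre of its underside.

How it is judged (in metres and radians):
On the way, in this order (a step that is already met when the one before it is completed fails the run):
1. the canister is held by its handle clear above the block (z of canister in the frame of block above 0.055 m and contact force between canister and block below 0.05 N and contact force between canister and the fingers above 0.5 N and z of the grasp point in the frame of canister above 0.075 m), for 0.2 s.
2. the canister stands upright on the bare worktop beside the board, let go (height (world z) of canister between -0.004 and 0.006 m and angle between canister's own z axis and vertical below 0.06 rad and linear speed of canister below 0.02 m/s and contact force between canister and the fingers below 0.1 N and contact force between canister and the arm below 0.1 N and horizontal distance between canister and board below 0.3 m), for 0.3 s.
At the end, for the whole second after the job is handed in: Fingers press the block's front so that it bears on the fence with over 6 N and on the board with over 8 N, within 3 mm of the fence, square and flat within 2 degrees, within 35 mm of its middle, still; the canister stands upright, untouched, on the worktop within 30 cm of the board's centre (all of step 2 and contact force between block and fence above 6 N and contact force between block and board above 8 N and contact force between block and the fingers above 6 N and x of the grasp point in the frame of block below -0.02 m and x of block in the frame of fence between -0.059 and -0.053 m and y of block in the frame of fence between -0.035 and 0.035 m and z of block in the frame of fence between -0.003 and 0.003 m and angle between the x axis of block and the x axis of fence, either way round below 0.035 rad and angle between block's own z axis and vertical below 0.035 rad and linear speed of block below 0.01 m/s); the arm keeps its last pose, push and grip.
It fails at once if the canister is tipped (angle between canister's own z axis and vertical above 0.6 rad).
It fails at once if the jar, carton or bottle is knocked out of its place (over 30 mm) (distance of any of jar_pins, label_box, bottle_oil from where it was at the start of the episode above 0.03 m).
It also fails if it takes over 51 s, if anything falls off the work surface, if the arm or the gripper's body presses on something with over 40 N, if the wrist force passes 120 N, or if a joint passes its speed limit or range.

## Working session

There is one attempt and no reset: what is moved stays moved. The work goes in short steps, Python scripts to look and compute and a tool call to move; the robot and the scene stay as the last step left them, time stands still between calls to the robot, and variables do not carry over. Pictures are saved under pics/ and viewed, at most 13 in all, crops included, and the job is handed in when it is done.

Besides the shell and the picture viewer there is one more tool, called after "Emit:" as name(argument=value, ...) on one line, values as JSON. send_rows: Moves the arm, as the interface text tells. Its arguments: {"type":"object","properties":{"series":{"type":"array","items":{"type":"number"}},"fingers":{"type":"number"}},"required":["series"]}

```bash
mkdir -p pics; cat > h.py <<'E'
import numpy as np, cv2
from plant import robot
def ray(name,px):
    c=robot.get_calibration(name);E=np.array(c["extrinsics"],float)
    u=cv2.undistortPoints(np.array([[px]],float),np.array(c["mtx"],float),np.array(c["D"],float))[0,0]
    return E[:3,3],E[:3,:3]@np.array([u[0],-u[1],-1.])
def at(name,px,z):
    o,d=ray(name,px);return (o+d*(z-o[2])/d[2]).round(1)
def proj(name,P):
    c=robot.get_calibration(name);E=np.array(c["extrinsics"],float)
    p=(np.atleast_2d(P)-E[:3,3])@E[:3,:3]*[1,-1,-1]
    return cv2.projectPoints(p,np.zeros(3),np.zeros(3),np.array(c["mtx"],float),np.array(c["D"],float))[0][:,0].round(1)
def snap(name,f,crop=None):
    im=np.asarray(robot.read_camera(name))[:,:,::-1]
    if crop: x,y,w,h=crop;im=im[y:y+h,x:x+w]
    s=min(800/im.shape[1],600/im.shape[0]);cv2.imwrite('pics/'+f,cv2.resize(im,None,fx=s,fy=s,interpolation=cv2.INTER_CUBIC));print(s)
E
python3 - <<'E'
from h import *
snap('top','t1.png');snap('side','s1.png');print(robot.state())
for n in('top','side'):print(robot.get_calibration(n))
E
```

```text
1.4285714285714286
1.4285714285714286
{'time_s': 0.1, 'joint_positions': array([-1.24120595e+00,  2.17695822e-01,  1.61477330e+00,  2.29280328e-05,
        1.31132081e+00, -1.12200566e-01]), 'dq': array([-0.00176133, -0.0016113 , -0.00209919,  0.00042675,  0.00065726,
        0.00018035]), 'joint_efforts': array([-1.70211133e-04, -3.98073649e+01, -3.04970706e+01, -7.55373389e-05,
        4.16845840e-03, -1.82452197e-05]), 'tcp_pos': array([ 267.12994598, -564.63981913,  403.48802872]), 'tcp_rot': array([ 9.75701698e-01,  2.19100409e-01, -1.08169880e-04, -1.09335767e-03]), 'force': array([-0.05113234,  0.19889825,  0.05505124]), 'wrist_torque': array([ 0.00243003, -0.01633226,  0.01835414]), 'grip_force': 0.0, 'gripper_width': 85.62379499372184}
{'mtx': array([[447.0757078,   0.       , 280.0103827],
       [  0.       , 447.0757078, 207.1877255],
       [  0.       ,   0.       ,   1.       ]]), 'D': array([-0.09797672,  0.        ,  0.        ,  0.        ,  0.        ]), 'extrinsics': array([[-2.74126370e-02,  9.83677353e-01, -1.77840977e-01,
         2.78830941e+02],
       [-9.99593676e-01, -2.83648727e-02, -2.81366121e-03,
         2.98346766e+02],
       [-7.81217149e-03,  1.77691586e-01,  9.84055217e-01,
         1.12959945e+03],
       [ 0.00000000e+00,  0.00000000e+00,  0.00000000e+00,
         1.00000000e+00]])}
{'mtx': array([[493.22563774,   0.        , 271.80130653],
       [  0.        , 493.22563774, 203.14447718],
       [  0.        ,   0.        ,   1.        ]]), 'D': array([-0.1274041,  0.       ,  0.       ,  0.       ,  0.       ]), 'extrinsics': array([[ 9.97464008e-01, -5.92185121e-02,  3.94806449e-02,
         5.16529993e+02],
       [ 6.86040376e-02,  6.52294686e-01, -7.54854376e-01,
        -6.04466870e+02],
       [ 1.89483381e-02,  7.55648602e-01,  6.54703101e-01,
         8.51565308e+02],
       [ 0.00000000e+00,  0.00000000e+00,  0.00000000e+00,
         1.00000000e+00]])}
```

View pics/t1.png

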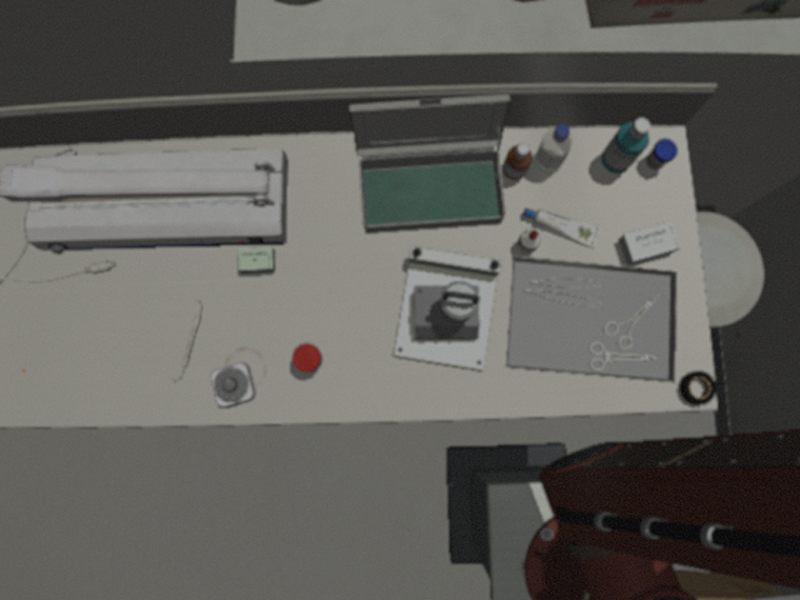

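View pics/s1.png

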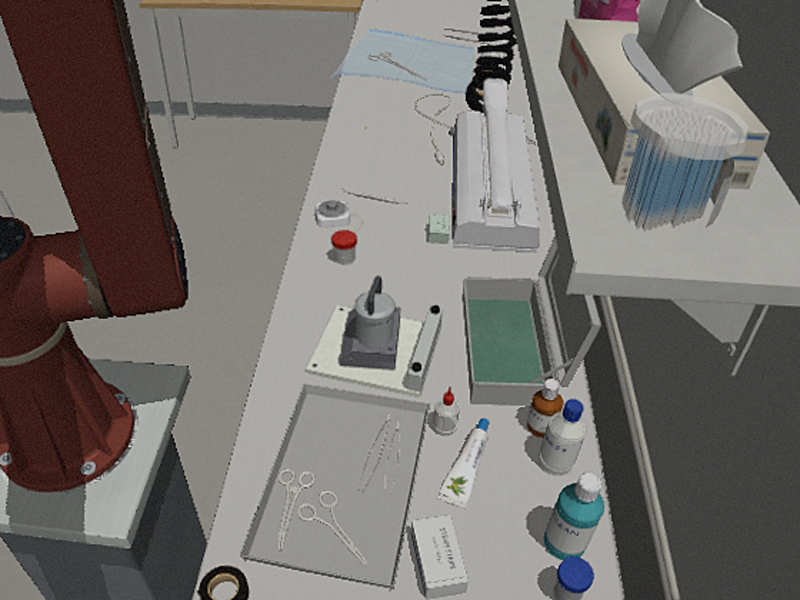

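The top picture shows the board around (445,312), fence from (415,257) to (497,267), canister at (460,300), jar at (307,358), carton at (256,261) and bottle at (530,240), in 1.43x pixels. The side picture has the canister handle at (375,292). I'll enlarge both.

```bash
python3 - <<'E'
from h import *
snap('top','t2.png',(265,165,100,100));snap('side','s2.png',(205,180,120,100))
E
```

```text
6.0
6.0
```

View pics/t2.png

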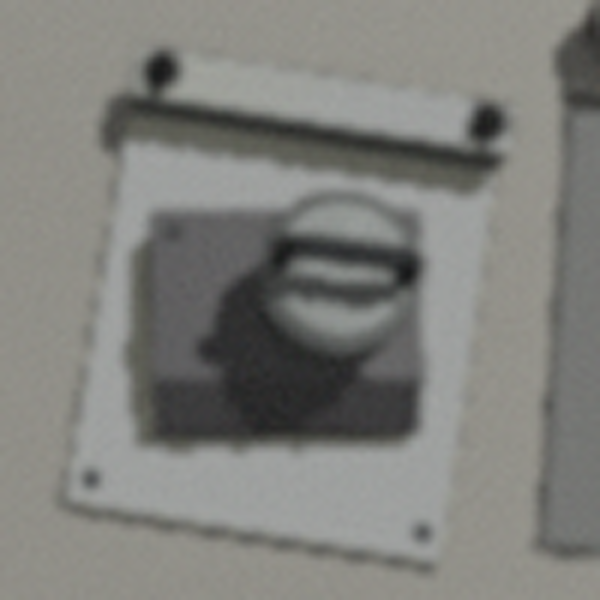

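View pics/s2.png

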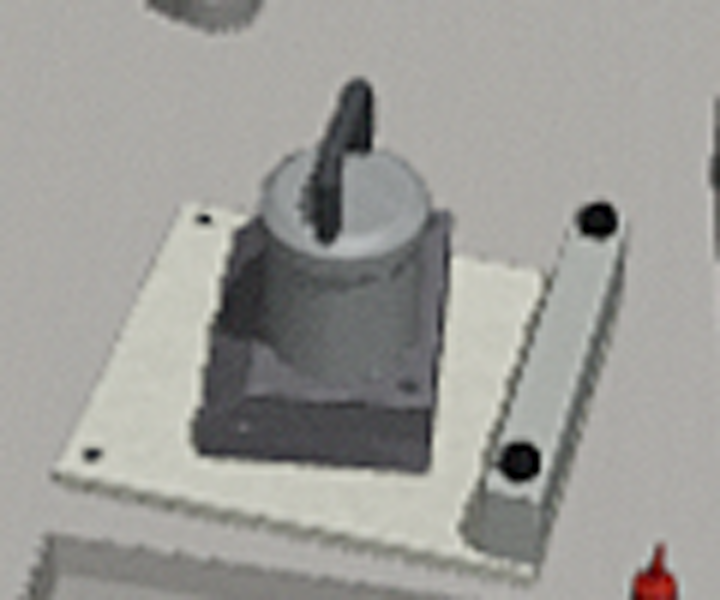

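Top crop: board front corners (65,503) and (435,568), screws (162,70) and (488,122). Block back-top corners are (150,212) and (420,212), front-bottom (140,440) and (415,440). The lid circle is centred near (340,275) and the handle bar runs (285,245)-(412,262). Side crop: handle from (357,90) to (325,235), screws at (598,220) and (520,461).

```bash
cat >> h.py <<'E'
T=lambda x,y:((x+.5)/6-.5+265,(y+.5)/6-.5+165)
S=lambda x,y:((x+.5)/6-.5+205,(y+.5)/6-.5+180)
E
python3 - <<'E'
from h import *
def t(l,x,y,z):print('top',l,at('top',T(x,y),z))
def s(l,x,y,z):print('side',l,at('side',S(x,y),z))
t('bFL',65,503,12);t('bFR',435,568,12);t('scL',162,70,61);t('scR',488,122,61);t('dotL',91,478,12);t('dotR',422,532,12)
t('blkBL',150,212,52);t('blkBR',420,212,52);t('blkFL',140,440,12);t('blkFR',415,440,12)
t('lid',340,275,123);t('barL',285,245,158);t('barR',412,265,158);t('barmid',348,251,160)
s('scL',598,220,61);s('scR',520,461,61);s('bFL',190,203,12);s('bFR',55,474,12);s('dotL',204,219,12);s('dotR',93,455,12)
s('blkFR',196,452,12);s('blkBRbot',430,472,12);s('blkBR',434,404,52);s('blkBL',450,212,52);s('slopetopFR',243,398,52);s('lid',346,201,123);s('barmid',345,140,156);s('barL',358,88,156);s('barR',325,165,156)
for l,p,z in(('jar',(307,358),52),('box',(256,261),28),('bot',(532,235),80)):print(l,at('top',(p[0]/1.4286,p[1]/1.4286),z))
for l,p,z in(('jar',(344,239),52),('bot',(449,392),90),('trayTL',(307,388),10)):print(l,at('side',(p[0]/1.4286,p[1]/1.4286),z))
E
```

```text
top bFL [376.4 315.9  12. ]
top bFR [344.9 162.9  12. ]
top scL [548.5 270.8  61. ]
top scR [522.8 138.2  61. ]
top dotL [386.5 304.8  12. ]
top dotR [360.  167.7  12. ]
top blkBL [491.  277.4  52. ]
top blkBR [487.9 166.8  52. ]
top blkFL [401.9 283.9  12. ]
top blkFR [398.5 168.8  12. ]
top lid [450.5 207.2 123. ]
top barL [456.4 230.2 158. ]
top barR [447.5 183.7 158. ]
top barmid [453.1 207.2 160. ]
side scL [549.1 266.5  61. ]
side scR [523.3 133.7  61. ]
side bFL [378.8 315.7  12. ]
side bFR [346.2 157.1  12. ]
side dotL [385.9 306.3  12. ]
side dotR [359.2 168.2  12. ]
side blkFR [398.7 173.4  12. ]
side blkBRbot [489.4 170.8  12. ]
side blkBR [490.1 168.5  52. ]
side blkBL [490.  275.9  52. ]
side slopetopFR [418.5 165.3  52. ]
side lid [453.9 200.3 123. ]
side barmid [453.7 196.4 156. ]
side barL [456.  225.8 156. ]
side barR [447.7 182.2 156. ]
jar [371.5 461.7  52. ]
box [548.7 556.5  28. ]
bot [567.7  73.5  80. ]
jar [374.7 457.3  52. ]
bot [571.8  60.8  90. ]
trayTL [354.5 119.8  10. ]
```

Emit:
send_rows(series=[0.23, 0.96, 0, 0.047, 0.23, 0.96, 0, 0.047, 0.23, 0.96, 0, 0.047, 0.23, 0.96, 0, 0.047, 0.23, 0.96, 0, 0.047, 0.23, 0.96, 0, 0.047, 0.23, 0.96, 0, 0.047, 0.23, 0.96, 0, 0.047, 0.23, 0.96, 0, 0.047, 0.23, 0.96, 0, 0.047], fingers=85)

```text
time_s: 1.2
tcp_pos: [359.1, -179.4, 404.6]
tcp_rot: [0.898, 0.441, 0.0, 0.0]
force: [-0.4, 0.2, -0.7]
gripper_width: 85.5
grip_force: 0.0
```

Emit:
send_rows(series=[0.23, 0.96, 0, 0.047, 0.23, 0.96, 0, 0.047, 0.23, 0.96, 0, 0.047, 0.23, 0.96, 0, 0.047, 0.23, 0.96, 0, 0.047, 0.23, 0.96, 0, 0.047, 0.23, 0.96, 0, 0.047, 0.23, 0.96, 0, 0.047, 0.12, 0.5, 0, 0.047, 0, 0, 0, 0.047])

```text
time_s: 2.2
tcp_pos: [437.8, 148.6, 404.6]
tcp_rot: [0.769, 0.639, 0.0, -0.0]
force: [-0.1, -0.8, -0.1]
gripper_width: 84.9
grip_force: 0.0
```

Emit:
send_rows(series=[0.18, 0.7, 0, 0, 0.18, 0.7, 0, 0, 0, 0, -0.5, 0, 0, 0, -0.5, 0, 0, 0, -0.5, 0, 0, 0, -0.5, 0, 0, 0, -0.39, 0, 0, 0, 0, 0], fingers=60)

```text
time_s: 3.0
tcp_pos: [450.6, 201.8, 306.3]
tcp_rot: [0.771, 0.637, -0.003, -0.001]
force: [-0.0, -0.9, 0.3]
gripper_width: 60.0
grip_force: 0.0
```

```bash
python3 - <<'E'
from h import *
snap('side','s3.png',(205,130,160,120));s=robot.state();print(s['tcp_pos'],s['force'])
E
```

```text
5.0
[451.3550972  201.9864757  307.82569402] [0.55122564 0.15511533 0.33233967]
```

View pics/s3.png

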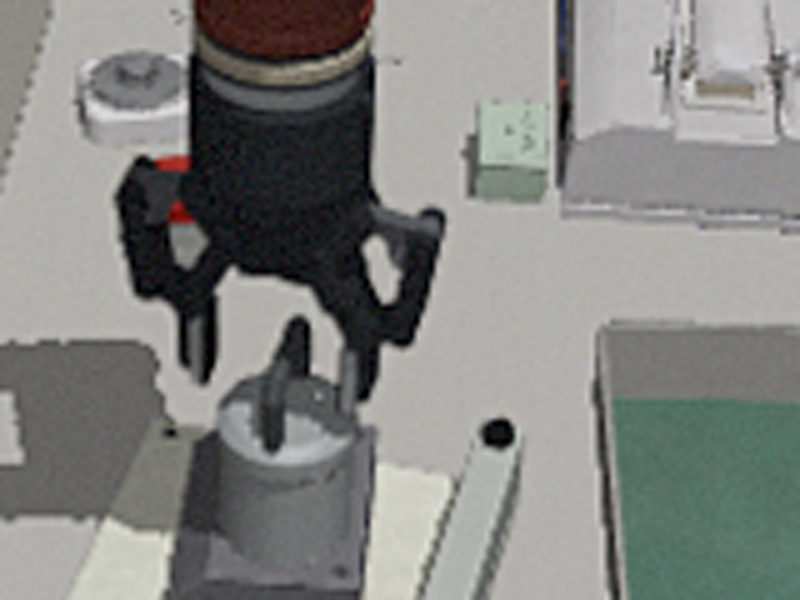

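The fingers straddle the handle: tips at about (203,378) and (365,395), bar around (285,350). It looks centred, so I'll close.

Emit:
send_rows(series=[0, 0, 0, 0, 0, 0, 0, 0, 0, 0, 0, 0, 0, 0, 0, 0, 0, 0, 0, 0, 0, 0, 0, 0, 0, 0, 0, 0, 0, 0, 0, 0], fingers=0)

```text
time_s: 3.85
tcp_pos: [452.6, 202.4, 310.3]
tcp_rot: [0.771, 0.637, 0.001, 0.0]
force: [-1.1, -0.8, 5.1]
gripper_width: 7.8
grip_force: 58.7
```

Emit:
send_rows(series=[0, 0, 0.2, 0, 0, 0, 0.3, 0, 0, 0, 0.5, 0, 0, 0, 0.5, 0, 0, 0, 0.3, 0, 0, 0, 0, 0, 0, 0, 0, 0, 0, 0, 0, 0])

```text
time_s: 4.65
tcp_pos: [451.5, 202.0, 379.7]
tcp_rot: [0.771, 0.637, -0.001, -0.001]
force: [0.7, 0.3, -3.2]
gripper_width: 8.1
grip_force: 58.8
```

Emit:
send_rows(series=[0.03, 0.25, 0, 0, 0.05, 0.5, 0, 0, 0.07, 0.7, 0, 0, 0.08, 0.7, 0, 0, 0.08, 0.7, 0, 0, 0.08, 0.7, 0, 0, 0.05, 0.45, 0, 0, 0.02, 0.2, 0, 0, 0, 0, 0, 0, 0, 0, 0, 0])

```text
time_s: 5.65
tcp_pos: [470.3, 369.6, 380.7]
tcp_rot: [0.771, 0.637, -0.001, 0.0]
force: [-0.5, -0.5, -2.7]
gripper_width: 7.9
grip_force: 58.7
```

Emit:
send_rows(series=[0, 0, -0.3, 0, 0, 0, -0.5, 0, 0, 0, -0.5, 0, 0, 0, -0.5, 0, 0, 0, -0.5, 0, 0, 0, -0.3, 0, 0, 0, -0.2, 0, 0, 0, -0.1, 0, 0, 0, 0, 0, 0, 0, 0, 0])

```text
time_s: 6.65
tcp_pos: [470.9, 370.4, 266.1]
tcp_rot: [0.771, 0.637, 0.001, 0.0]
force: [1.0, 0.9, -3.6]
gripper_width: 7.8
grip_force: 58.6
```

```bash
python3 - <<'E'
from h import *
snap('side','s4.png',(180,100,200,150));s=robot.state();print(s['tcp_pos'],s['force'])
E
```

```text
4.0
[470.94965827 370.50269753 266.24071474] [-0.39150524 -0.24923303 -2.44302986]
```

View pics/s4.png

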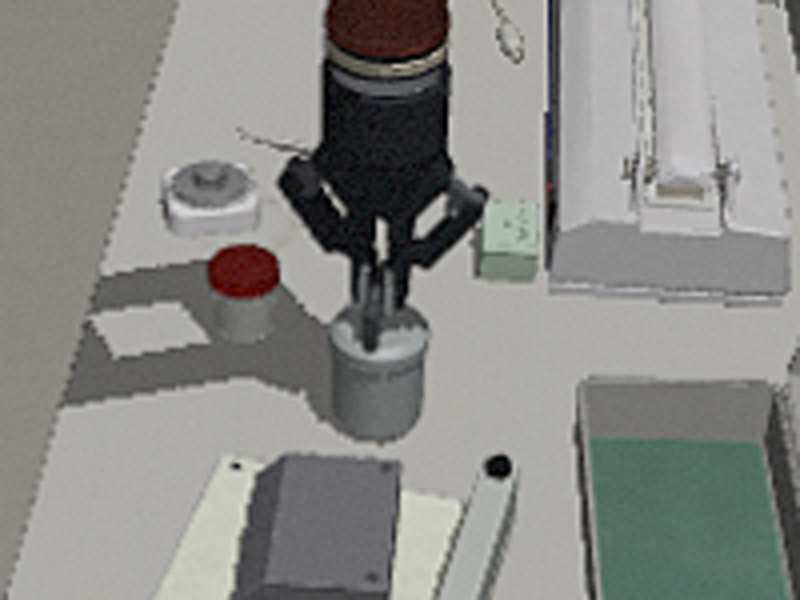

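The canister hangs upright at about (378,380), just above bare worktop, clear of the jar at (243,290) and the board. I'll lower gently until I see contact.

Emit:
send_rows(series=[0, 0, -0.05, 0, 0, 0, -0.05, 0, 0, 0, -0.05, 0, 0, 0, 0, 0, 0, 0, 0, 0])

```text
time_s: 7.2
tcp_pos: [470.4, 370.2, 258.9]
tcp_rot: [0.771, 0.637, -0.0, -0.0]
force: [-0.5, -0.0, -3.1]
gripper_width: 7.7
grip_force: 58.6
```

Emit:
send_rows(series=[0, 0, -0.04, 0, 0, 0, 0, 0, 0, 0, 0, 0])

```text
time_s: 7.5
tcp_pos: [470.7, 370.4, 258.5]
tcp_rot: [0.771, 0.637, 0.0, 0.0]
force: [-2.6, -0.5, 4.0]
gripper_width: 7.7
grip_force: 59.3
```

Emit:
send_rows(series=[0, 0, 0, 0, 0, 0, 0, 0, 0, 0, 0, 0, 0, 0, 0, 0, 0, 0, 0, 0, 0, 0, 0, 0], fingers=60)

```text
time_s: 8.1
tcp_pos: [470.5, 370.2, 257.4]
tcp_rot: [0.771, 0.637, -0.0, 0.0]
force: [0.7, -0.6, -0.5]
gripper_width: 60.1
grip_force: 0.0
```

Emit:
send_rows(series=[0, 0, 0.2, 0, 0, 0, 0.4, 0, 0, 0, 0.7, 0, 0, 0, 0.8, 0, 0, 0, 0.8, 0, 0, 0, 0.4, 0, 0, 0, 0, 0])

```text
time_s: 8.8
tcp_pos: [471.4, 370.8, 394.3]
tcp_rot: [0.771, 0.637, 0.004, 0.001]
force: [0.1, 1.0, -0.1]
gripper_width: 59.8
grip_force: 0.0
```

```bash
python3 - <<'E'
from h import *
snap('side','s5.png',(200,130,160,120));s=robot.state();print(s['tcp_pos'],s['force'])
E
```

```text
5.0
[470.73344632 370.39228961 391.41642507] [-0.39340937 -0.18294734 -0.00564287]
```

View pics/s5.png

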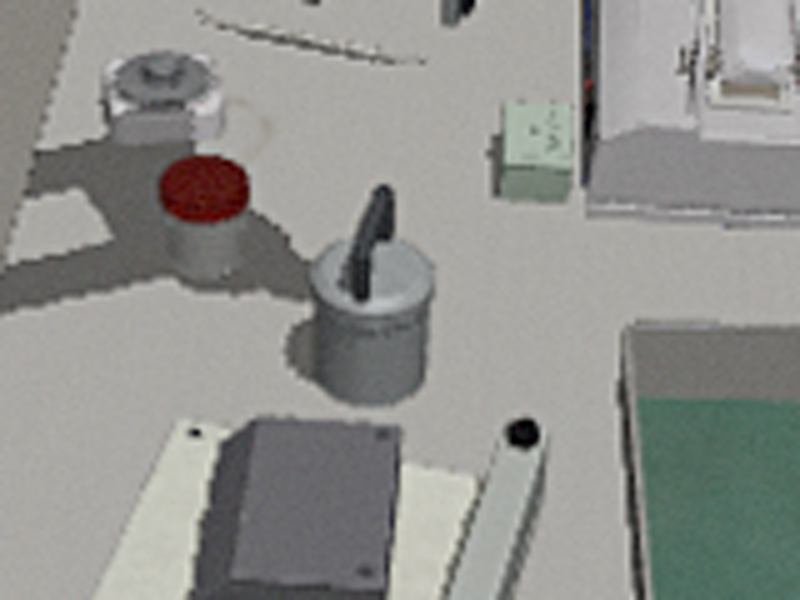

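The canister stands upright at (372,320), free of the gripper. The block is unchanged at (300,500). Next I turn the tool 90° and go in front of the block.

Emit:
send_rows(series=[-0.23, -0.3, 0, 0.1425, -0.23, -0.3, 0, 0.1425, -0.23, -0.3, 0, 0.1425, -0.23, -0.3, 0, 0.1425, -0.23, -0.3, 0, 0.1425, -0.23, -0.3, 0, 0.1425, -0.23, -0.3, 0, 0.1425, -0.23, -0.3, 0, 0.1425, -0.23, -0.3, 0, 0.1425, -0.23, -0.3, 0, 0.1425], fingers=50)

```text
time_s: 9.85
tcp_pos: [377.2, 249.4, 386.8]
tcp_rot: [0.164, 0.987, -0.001, -0.002]
force: [-0.2, -0.8, 0.2]
gripper_width: 49.9
grip_force: 0.0
```

Emit:
send_rows(series=[-0.26, -0.3, 0, 0.1425, 0, 0, -0.5, 0, 0, 0, -0.8, 0, 0, 0, -0.8, 0, 0, 0, -0.8, 0, 0, 0, -0.8, 0, 0, 0, -0.5, 0, 0, 0, -0.3, 0, 0, 0, 0, 0])

```text
time_s: 10.75
tcp_pos: [366.2, 237.4, 206.6]
tcp_rot: [0.096, 0.995, -0.002, -0.003]
force: [0.2, -0.2, 0.3]
gripper_width: 49.7
grip_force: 0.0
```

```bash
python3 - <<'E'
from h import *
snap('side','s6.png',(180,160,140,105));s=robot.state();print(s['tcp_pos'],s['tcp_rot'],s['force'],s['gripper_width'])
t=s['tcp_pos'];ux=np.array([.981,-.192,0])
print(t-[536,202.3,0]@np.array([[.981,.192,0],[-.192,.981,0],[0,0,1]]) if 0 else [(t-[536,202.3,0])@ux,(t-[536,202.3,0])@[.192,.981,0]])
E
```

```text
5.714285714285714
[367.21516837 237.82046378 208.1826793 ] [ 9.60031540e-02  9.95379407e-01 -8.79072203e-04 -1.56803295e-03] [0.55258697 0.03876601 0.54611502] 49.868384330578884
[np.float64(-172.39784887869848), np.float64(2.4388872970044915)]
```

View pics/s6.png

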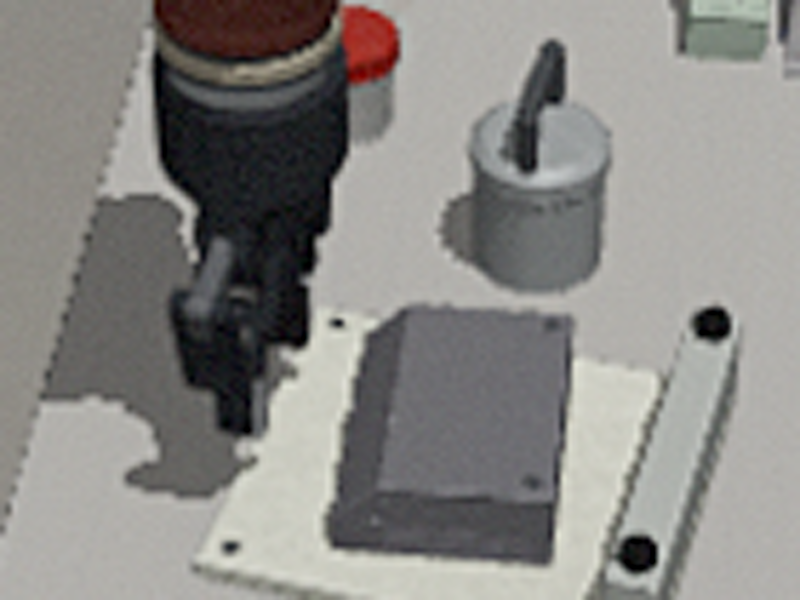

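The picture shows the right finger's tip at (238,432), the block at (455,430) and the canister at (540,200). Checking the tip height:

```bash
python3 - <<'E'
from h import *
for z in(30,38,46):print(z,((proj('side',[[367.2-.192*30,237.8-.98*30,z],[378-.192*30,236-.98*30,z]])-[180,160])*5.714).round())
E
```

```text
30 [[246. 445.]
 [272. 449.]]
38 [[245. 430.]
 [271. 435.]]
46 [[245. 417.]
 [270. 421.]]
```

Emit:
send_rows(series=[0.147, -0.029, 0.1, 0, 0.147, -0.029, 0, 0, 0.147, -0.029, 0, 0, 0.147, -0.029, 0, 0, 0.147, -0.029, 0, 0, 0.147, -0.029, 0, 0, 0.1, -0.02, 0, 0, 0.1, -0.02, 0, 0, 0.1, -0.02, 0, 0, 0, 0, 0, 0])

```text
time_s: 11.8
tcp_pos: [416.0, 228.8, 213.7]
tcp_rot: [0.096, 0.995, 0.0, 0.001]
force: [0.3, 0.9, 2.1]
gripper_width: 50.0
grip_force: 1.1
```

Emit:
send_rows(series=[0.05, -0.01, 0, 0, 0.05, -0.01, 0, 0, 0.05, -0.01, 0, 0, 0.05, -0.01, 0, 0, 0, 0, 0, 0])

```text
time_s: 12.3
tcp_pos: [423.5, 227.2, 213.6]
tcp_rot: [0.096, 0.995, -0.0, 0.0]
force: [-2.4, 1.4, 5.2]
gripper_width: 50.1
grip_force: 2.8
```

Emit:
send_rows(series=[0.05, -0.01, 0, 0, 0.05, -0.01, 0, 0, 0.05, -0.01, 0, 0, 0.05, -0.01, 0, 0, 0.05, -0.01, 0, 0, 0, 0, 0, 0])

```text
time_s: 12.9
tcp_pos: [433.4, 225.0, 213.6]
tcp_rot: [0.096, 0.995, -0.0, -0.0]
force: [-3.5, 0.7, 5.3]
gripper_width: 50.0
grip_force: 3.2
```

```bash
python3 - <<'E'
from h import *
snap('top','t7.png',(265,165,100,100));s=robot.state();print(s['tcp_pos'],s['force'],s['wrist_torque'])
E
```

```text
6.0
[433.36083515 225.04857016 213.56812585] [-3.52456966  0.67360833  6.57467134] [ 0.17907095  0.42732996 -0.00624835]
```

View pics/t7.png

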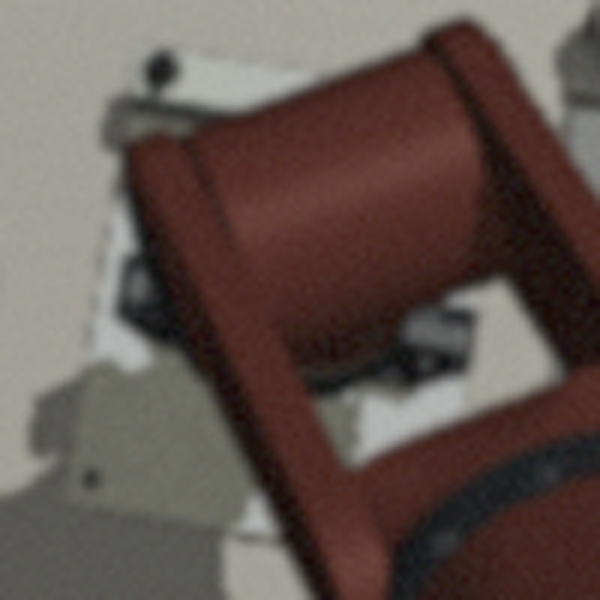

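The arm hides the block from above, so I go on by force. Forward steps continue until the force rises.

Emit:
send_rows(series=[0.05, -0.01, 0, 0, 0.05, -0.01, 0, 0, 0, 0, 0, 0])

```text
time_s: 13.25
tcp_pos: [437.3, 224.2, 213.6]
tcp_rot: [0.096, 0.995, -0.0, -0.0]
force: [-3.4, 0.3, 6.4]
gripper_width: 49.8
grip_force: 3.3
```

Emit:
send_rows(series=[0.05, -0.01, 0, 0, 0.025, -0.005, 0, 0, 0, 0, 0, 0])

```text
time_s: 13.55
tcp_pos: [440.1, 223.7, 213.6]
tcp_rot: [0.096, 0.995, -0.0, -0.001]
force: [-4.8, 0.8, 6.9]
gripper_width: 49.7
grip_force: 3.8
```

```bash
python3 - <<'E'
from h import *
snap('side','s8.png',(180,160,140,105));s=robot.state();print(s['tcp_pos'],s['force'],s['wrist_torque'])
E
```

```text
5.714285714285714
[440.09106163 223.65534204 213.54140244] [-3.56085359  1.27694386  6.79643197] [ 0.22410653  0.62860462 -0.00643152]
```

View pics/s8.png

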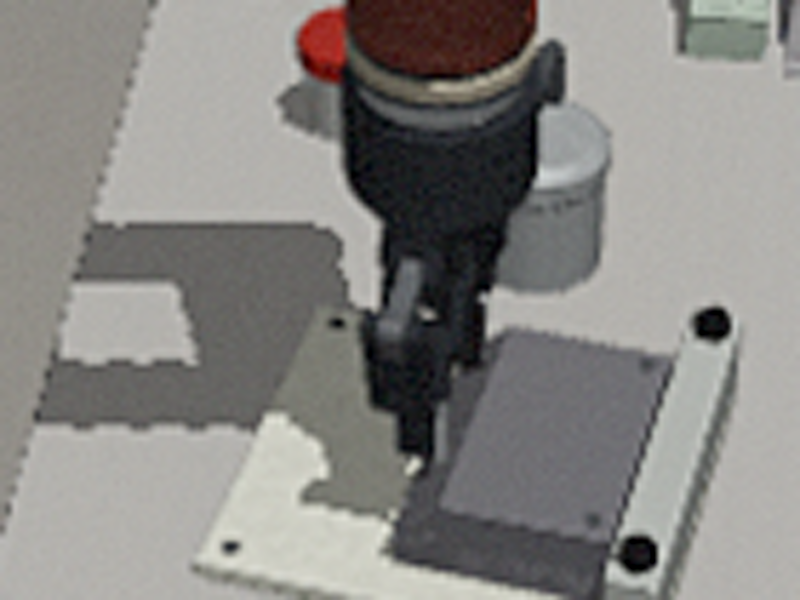

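The block is now square to the fence and nearly touching it: its back edge runs (675,345)-(615,545). The canister is untouched. I keep going.

Emit:
send_rows(series=[0.05, -0.01, 0, 0, 0.025, -0.005, 0, 0, 0, 0, 0, 0])

```text
time_s: 13.9
tcp_pos: [442.1, 223.3, 213.5]
tcp_rot: [0.096, 0.995, -0.0, -0.003]
force: [-9.1, 2.1, 11.0]
gripper_width: 49.8
grip_force: 6.8
```

Emit:
send_rows(series=[0.05, -0.01, 0, 0, 0, 0, 0, 0])

```text
time_s: 14.1
tcp_pos: [443.0, 223.2, 213.5]
tcp_rot: [0.097, 0.995, -0.0, -0.005]
force: [-13.3, 3.9, 15.7]
gripper_width: 49.9
grip_force: 10.2
```

Emit:
send_rows(series=[0.05, -0.01, 0, 0, 0, 0, 0, 0])

```text
time_s: 14.3
tcp_pos: [443.8, 223.1, 213.5]
tcp_rot: [0.097, 0.995, -0.001, -0.007]
force: [-17.9, 4.7, 20.6]
gripper_width: 50.2
grip_force: 13.6
```

Emit:
send_rows(series=[0.05, -0.01, 0, 0, 0.05, -0.01, 0, 0, 0.05, -0.01, 0, 0, 0.05, -0.01, 0, 0, 0, 0, 0, 0])

```text
time_s: 14.8
tcp_pos: [447.2, 222.8, 213.3]
tcp_rot: [0.098, 0.995, -0.001, -0.016]
force: [-35.6, 10.1, 38.7]
gripper_width: 49.8
grip_force: 26.6
```

Emit:
send_rows(series=[0.025, -0.005, 0.02, 0, 0, 0, 0, 0, 0, 0, 0, 0])

```text
time_s: 15.1
tcp_pos: [447.4, 222.7, 213.4]
tcp_rot: [0.098, 0.995, -0.001, -0.017]
force: [-35.9, 12.2, 34.9]
gripper_width: 49.9
grip_force: 25.5
```

Emit:
send_rows(series=[0.05, -0.01, 0.025, 0, 0, 0, 0, 0, 0, 0, 0, 0, 0, 0, 0, 0, 0, 0, 0, 0, 0, 0, 0, 0])

```text
time_s: 15.7
tcp_pos: [448.1, 222.5, 213.4]
tcp_rot: [0.098, 0.995, -0.001, -0.019]
force: [-37.8, 14.3, 32.7]
gripper_width: 50.2
grip_force: 25.7
```

```bash
python3 - <<'E'
from h import *
snap('side','s9.png',(210,180,110,82));s=robot.state();print(s['tcp_pos'],s['force'],s['wrist_torque'],s['time_s'])
E
```

```text
7.2727272727272725
[448.12101878 222.53638838 213.41640832] [-37.87939395  14.01084783  32.89061997] [2.58518842 6.19759961 0.15903044] 15.75
```

View pics/s9.png

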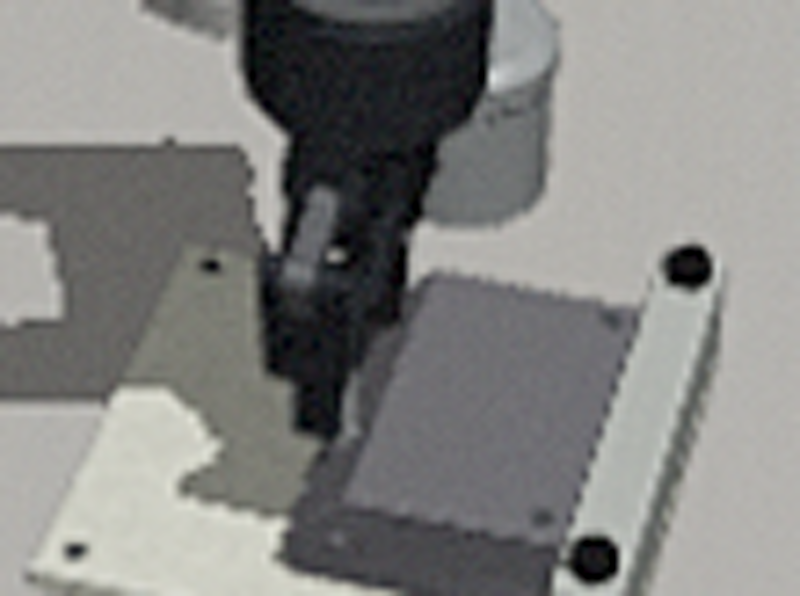

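The block's back edge lies flush along the fence from (638,310) to (560,545), with the fingers on its slope. Forces are steady at about 40 N forward and 33 N down, and the canister still stands free. I'm handing in.

```bash
python3 -c "
from plant import robot
print(robot.sign_off())"
```

```text
the job is handed in; nothing more can be done
None
```

I handed the job in at about 16 s: the canister stands upright and free on the worktop beside the board, and the fingers hold the block square and flush against the fence with about 40 N forward and 33 N down; the sign-off returned no verdict.

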